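# Measure the free play of a slide and record it

### The job

Check the free play of the lead-screw slide: take its black handle and move the carriage gently towards the red end until you feel it come up against resistance, then back towards the blue end until it resists again, never forcing it. Then set the orange pointer of the gauge in front of it to the amount of free play you found (the travel between the two points where resistance begins), let go, and leave the other things alone.

Things in the scene. Friction and masses are not known exactly. Their poses are not given: they have to be found in the camera images.
- stage: Lead-screw slide fixed to the bench: a grey and aluminium housing 66 mm (x) by 170 mm (y) by 42 mm high with a slot along its top. Origin under its middle, on the bench. The carriage slides along its y axis: +y leads to the blue end cap, -y to the red end cap. A dark box 0.26 m high stands beyond it to the right.
- carriage: Carriage of the slide; its origin lies on the slide's centre line at bench height and moves along the slide's y axis; its axes are parallel to the slide's. It carries a plate 40 x 44 mm just above the housing (top at height 48.5 mm) and on it an upright black handle 24 mm (x) by 16 mm (y), from height 48.5 to 92 mm. It starts inside its free play, where it moves with a drag of about 0.7 N.
- drive (a point): Middle of the housing's top (fixed). Inside, spring-loaded parts of the screw drive meet the carriage at either end of its free play; from there resistance grows by 3 N per mm of further travel. The two places where it begins are hidden and differ every time; the free play is the travel between them, 16 to 50 mm. Press each end with 4 to 7 N to be sure of it; more than 15 N damages the drive.
- carriage_grip (a point): Point to grasp on the black handle: on its centre, 74 mm above the bench (18 mm below its top); the fingers close along the slide's y axis, on the 16 mm width.
- gauge: Record gauge fixed to the bench on the robot's side of the slide and parallel to it: aluminium base 56 mm (x) by 104 mm (y) by 10 mm high with a dark rail and a row of black graduation lines 5 mm apart (every second one longer, the first, at its blue end, is zero). Origin under its middle, on the bench; axes parallel to the slide's. A blue stop block stands at its zero end (+y).
- pointer (a joint): Setting of the orange pointer on the gauge in m: 0 against the zero end (the blue block), growing as it moves towards the gauge's -y, up to 0.055. True scale: for a free play of 30 mm set it to 0.030. It drags with about 1.5 N and stays where it is left; it starts between 0 and 0.008.
- pointer_grip (a point): Point to grasp on the pointer's upright orange tab: on its centre, 50 mm above the bench (14 mm below its top). The tab is 22 mm (x) by 13 mm (y), from height 27 to 64 mm; the fingers close along y. The graduation line under this point's y is the setting.
- amber_vial: Bystander: brown vial 23 mm across and 52 mm tall, upright near the gauge; origin under its middle.
- lens_mount: Bystander: black round lens mount 21 x 36 x 31 mm near the other end of the gauge; origin at its underside.
- optical_post: Bystander: upright bare metal post 13 mm across and 50 mm tall beyond the blue end of the slide; origin at its underside.
Not all that is in view belongs to the job. What is shaped like the gauge but brown or purple is not meant.

How it is judged (in metres and radians):
On the way, in this order (a step that is already met when the one before it is completed fails the run):
1. the carriage has been moved towards the red end until the drive there resists with more than 1.5 N (contact force between carriage and stop_r_face above 1.5 N), for 0.1 s.
2. then it has been moved towards the blue end until the drive there resists with more than 1.5 N (contact force between carriage and stop_b_face above 1.5 N), for 0.1 s.
3. then the pointer has been set to the free play, within 5 mm (y of stop_r_mark in the frame of pointer_grip between -0.005 and 0.005 m), for 0.2 s.
At the end, for the whole second after the job is handed in: The pointer's setting equals the slide's free play (carriage travel between the two places where resistance begins) within 5 mm, and pointer and carriage are at rest (all of step 3 and velocity of joint pointer between -0.005 and 0.005 m/s and linear speed of carriage below 0.01 m/s); the robot touches nothing.
It fails at once if the drive is forced: the carriage is pressed against either end of its free play with more than 15 N (contact force between carriage and stop_r_face above 15 N or contact force between carriage and stop_b_face above 15 N).
It fails at once if a bystander (brown vial, lens mount, metal post) is moved by more than 20 mm or the vial tipped (distance of any of amber_vial, lens_mount, optical_post from where it was at the start of the episode above 0.02 m or angle between amber_vial's own z axis and vertical above 0.4 rad).
It also fails if it takes over 45 s, if anything falls off the work surface, if the arm or the gripper's body presses on something with over 40 N, if the wrist force passes 120 N, or if a joint passes its speed limit or range.

### The arm

A 6-joint arm with a two-finger parallel gripper is mounted at the origin on a cart in front of the work surface, level with it; the furniture and walls round the work are solid. World frame = base frame: x ahead of the robot, y to its left, z up, the work surface at z = 0. Lengths are in mm, angles in rad, forces in N, time in s.
With the tool pointing down it reaches from about 300 to 775 mm from the base axis. Payload 14.6 kg.
Tool frame: the origin (TCP) lies between the finger pads; the fingertips stand 19 mm ahead of it and the grasp point (between the pads) is the TCP (robot.tcp_to_tips is the distance from the TCP to the fingertips, in mm); x points along the fingers, y is the direction in which the jaws open and shut, and the axes are right-handed (so a half turn about x gives the same grasp; the last joint's range is limited). The gripper opens to 94 mm and grips with 3 to 60 N. Pads are 16 mm wide; open, the fingers measure 119 mm over their backs; the gripper's body (75 mm by 177 mm) begins 78 mm behind the grasp point.
Start: joints at [-1.391, 0.3, 1.521, -0, 1.321, -0.067], TCP at [134.36, -533.326, 224.446] pointing down, gripper open.
Joint ranges: [-3.03, 3.03], [-0.79, 2.21], [0.23, 2.52], [-1.04, 4.18], [0, 3.07], [-2.55, 2.55]. Speed limits (rad/s): [2.22, 2.22, 2.57, 3.14, 3.14, 3.14].

### API

Orientations are given as a 3x3 rotation matrix whose columns are the frame's x, y, z axes.
In Python, from workcell import status, viewer, close_job, robot gives the robot as it stands. The module is installed in compiled form; this text tells all that it offers.
- The arm moves only by the shell command python3 -m inch 'ROWS'. ROWS is JSON, a list that holds one entry, the list of rows, each a list of 7 numbers: the shift along the world's x, y, z each as a share of 200 mm, from -1 to 1, then the turn, a rotation vector about the world's x, y, z each as a share of 30 degrees, from -1 to 1, then the opening, from -1 (shut) to 1 (fully open), so that 0 is half open. In form: [[[dx, dy, dz, wx, wy, wz, jaw], ...]]. A call has exactly 5 rows; each row shifts and turns the commanded pose from where the row before left it; what a row does not reach is not made up. A row lasts 1/8 s, in which the tool goes at most 62.5 mm and 10.7 degrees, less where a joint would pass 70% of its speed; a pose out of reach is approached as far as the arm can. A call with a number of a shift or a turn outside -1 to 1 is refused whole. A call with a gripper value outside its range is refused whole. The fingers move at their own pace and stop on an object; the grip force is fixed at half the most. Time passes only in rows, so rows that do not move let the fingers close, or fill a call up. It gives the time, the measured TCP pose, the force and the opening at its end, in the units of the state.
- status.read_state(): the state, without advancing time (a new reading comes with each control period).
- viewer.read_camera(name): name is "scene" or "top" or "wrist"; returns (picture, depth): 384x512x3 uint8, red, green, blue; 384x512 float32, mm along the optical axis (not along the pixel's ray), 0 where there is no reading.
- viewer.calibration(name): a dict with "fx", "fy", "cx", "cy" (pixels), "dist" ([k1, k2, p1, p2, k3] as OpenCV has them; the pictures are not rectified), "rvec" (rotation vector, rad) and "tvec" (3), from world to camera coordinates, as OpenCV has them. Camera axes: x right, y down, z forward; pixel columns grow to the right and rows downward; lengths in mm; the calibration is good to about 2 mm. A picture is of the moment at which its call begins: read the wrist's pose just before it. calibration takes no time and is no camera call; for the wrist camera it gives the pose at the moment of the call.
- close_job(): hands the job in, once; it reports no verdict.
The state is a dict: "time": time; "q": joint angles; "qvel": joint speeds; "joint_efforts": joint torques, N m; "ee_pos": TCP position; "orientation": TCP orientation; "ft_force": force on the tool from outside, world axes, zero at the start; "wrist_torque": the same for the moment, N m; "finger_gap": finger opening in mm.
Only numpy, scipy, OpenCV 4.12 (cv2) and the standard library are available. Lean on these libraries where they do the work, as an engineer would, in place of code of your own. Each camera call takes 0.05 s, during which the arm holds its last target.

## Working session

There is one attempt and no reset: what is moved stays moved. The work goes in short steps, Python scripts to look and compute and a shell command to move; the robot and the scene stay as the last step left them, time stands still between calls to the robot, and variables do not carry over. Pictures are saved under pics/ and viewed, and the job is handed in when it is done.

```bash
mkdir -p pics; cat > h.py <<'E'
import numpy as np, cv2
from workcell import status, viewer
def grab(n,f):
    p,d=viewer.read_camera(n); cv2.imwrite('pics/'+f+'.png',p[:,:,::-1]); np.savez('pics/'+f+'.npz',p=p,d=d); return p,d
def ray(n,uv,z,c=None):
    c=c or viewer.calibration(n)
    K=np.array([[c['fx'],0,c['cx']],[0,c['fy'],c['cy']],[0,0,1]])
    u=cv2.undistortPoints(np.array(uv,float).reshape(-1,1,2),K,np.array(c['dist'],float))[:,0]
    R=cv2.Rodrigues(np.array(c['rvec'],float))[0];t=np.array(c['tvec'],float).ravel()
    o=-R.T@t; d=np.c_[u,np.ones(len(u))]@R
    return o+d*((z-o[2])/d[:,2])[:,None]
E
python3 - <<'E'
from h import *
s=status.read_state(); print(s)
for n in ['scene','top']:
    grab(n,n+'0'); c=viewer.calibration(n); R=cv2.Rodrigues(np.array(c['rvec'],float))[0]; print(n,-R.T@np.array(c['tvec']).ravel(),R[2])
E
```

```text
{'time': 0.0, 'q': array([-1.39059778e+00,  3.00499902e-01,  1.52158327e+00, -4.47365611e-06,
        1.32071308e+00, -6.65992809e-02]), 'qvel': array([ 0.00075076,  0.00122888,  0.00145015,  0.00278368, -0.00011572,
       -0.00118621]), 'joint_efforts': array([ 4.82983596e-04, -5.31805015e+01, -3.52736735e+01,  7.08830310e-02,
        2.44265457e-02, -9.55525502e-05]), 'ee_pos': array([ 134.31744677, -533.09379706,  223.86959644]), 'orientation': array([[-2.19980583e-04,  2.44301014e-01, -9.69699420e-01],
       [ 1.18334108e-03, -9.69698701e-01, -2.44301102e-01],
       [-9.99999276e-01, -1.20122666e-03, -7.57765417e-05]]), 'ft_force': array([-0.02165724,  0.2971404 ,  0.44852843]), 'wrist_torque': array([-0.0225811 ,  0.02143443,  0.04540524]), 'finger_gap': 93.79294571701939}
scene [-186.34051122  523.77326518  899.3079344 ] [ 0.56700855 -0.40494942 -0.71729859]
top [ 244.81842375   72.12535148 1446.73226128] [ 0.15000024 -0.01273849 -0.98860389]
```

View pics/scene0.png

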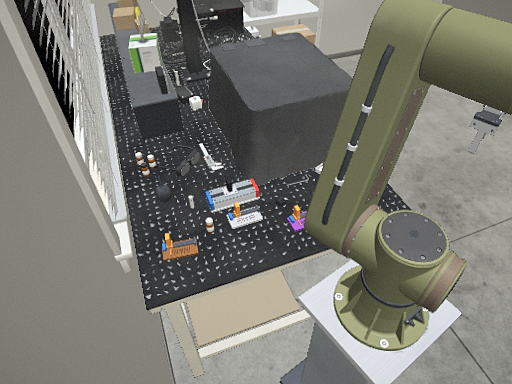

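View pics/top0.png

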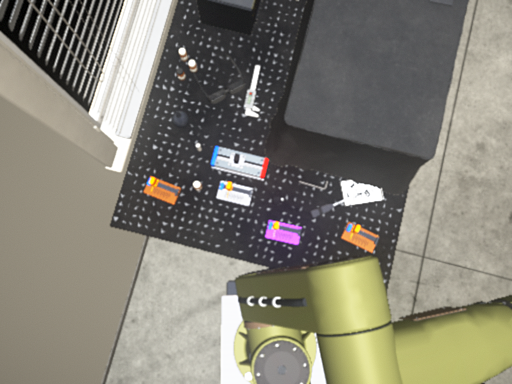

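```bash
python3 - <<'E'
from h import *
p=np.load('pics/top0.npz')['p'][110:260,110:310]
cv2.imwrite('pics/topz.png',cv2.resize(p[:,:,::-1],None,fx=4,fy=4,interpolation=cv2.INTER_CUBIC))
p=np.load('pics/scene0.npz')['p'][140:270,140:320]
cv2.imwrite('pics/scenez.png',cv2.resize(p[:,:,::-1],None,fx=4.4,fy=4.4,interpolation=cv2.INTER_CUBIC))
E
```

```text
(no output)
```

View pics/topz.png

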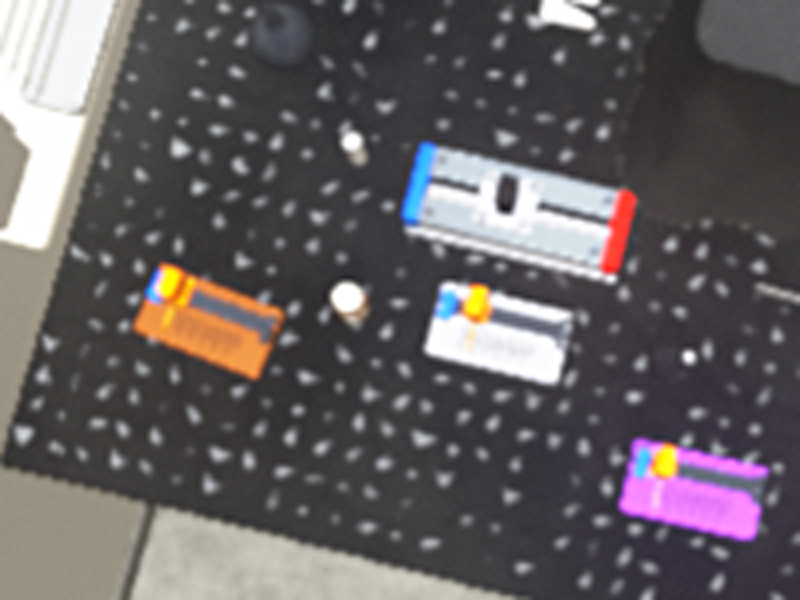

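View pics/scenez.png

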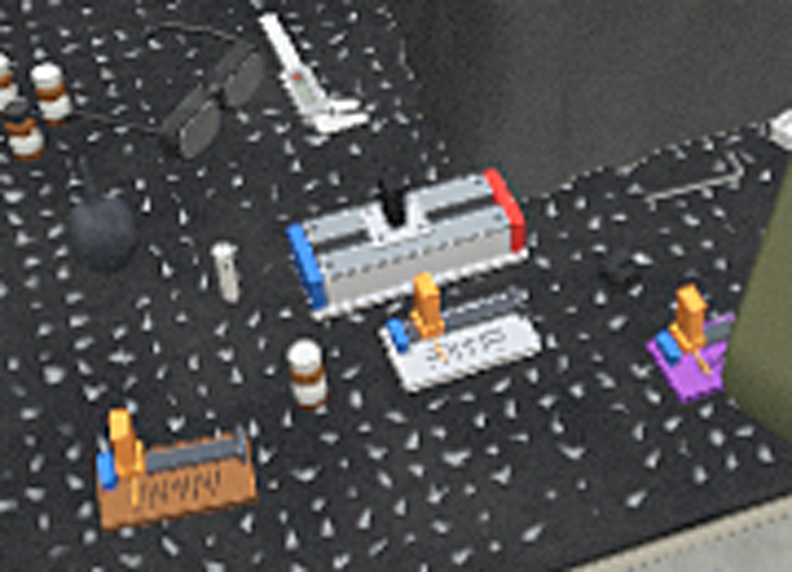

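The top view shows the slide (blue cap at about px (214,155), red at (265,168)), its handle at about (237,159), the white gauge at (235,193) with its tab at (229,185), vial (197,185), post (198,146) and lens mount about (282,199).

```bash
python3 - <<'E'
from h import *
z=lambda x,y:(110+(x+.5)/4-.5,110+(y+.5)/4-.5)
P=np.load('pics/top0.npz'); p=P['p']
c=ray('top',[z(426,142),z(404,220),z(613,274),z(636,190)],42); print(c.round(1)); m=c.mean(0);print('stage',m)
yv=(c[0]+c[1]-c[2]-c[3])[:2]; print('yaw of +y axis',np.degrees(np.arctan2(-yv[0],yv[1])))
print('handle',ray('top',[z(507,186)],92))
print('tab',ray('top',[z(478,297)],64))
g=ray('top',[z(440,283),z(425,352),z(555,384),z(574,310)],10);print(g.round(1),g.mean(0))
gy=(g[0]+g[1]-g[2]-g[3])[:2];print(np.degrees(np.arctan2(-gy[0],gy[1])))
for n,q,h in [('vial',(348,296),52),('post',(351,140),50),('lens',(688,357),31)]: print(n,ray('top',[z(*q)],h))
hsv=cv2.cvtColor(p,cv2.COLOR_RGB2HSV)
mk=((hsv[...,0]>8)&(hsv[...,0]<25)&(hsv[...,1]>200)&(hsv[...,2]>200)).astype(np.uint8);mk[:,:210]=0;mk[215:]=0;mk[:175]=0
ys,xs=np.nonzero(mk);print(np.c_[xs,ys].mean(0),len(xs),xs.min(),xs.max(),ys.min(),ys.max())
print('depth box',[(q,ray('top',[q],260)[0].round()) for q in [(285,120),(415,160),(300,70)]])
E
```

```text
[[608.5 173.4  42. ]
 [546.8 190.2  42. ]
 [503.2  29.4  42. ]
 [569.2  10.7  42. ]]
stage [556.94687727 100.9312806   42.        ]
yaw of +y axis -14.372529448242323
handle [[561.44425751 109.29143218  92.        ]]
tab [[482.3051642  132.31487673  64.        ]]
[[503.  164.5  10. ]
 [448.3 176.1  10. ]
 [422.3  74.8  10. ]
 [480.6  59.4  10. ]] [463.5446073  118.68030756  10.        ]
-13.197013129692884
vial [[485.914355   231.68063768  52.        ]]
post [[608.38028079 230.59509214  50.        ]]
lens [[439.75338842 -27.96569171  31.        ]]
[229.27272727 187.27272727] 11 227 231 181 189
depth box [((285, 120), array([619., -25., 260.])), ((415, 160), array([ 508., -362.,  260.])), ((300, 70), array([758., -67., 260.]))]
```

```bash
python3 -m inch '[[[0.13,0.2,0,0,0,-0.09,1],[0.14,0.21,0,0,0,-0.09,1],[0.14,0.21,0,0,0,-0.09,1],[0.14,0.21,0,0,0,-0.09,1],[0.14,0.21,0,0,0,-0.09,1]]]'
python3 -m inch '[[[0.14,0.21,0,0,0,-0.09,1],[0.14,0.21,0,0,0,-0.1,1],[0.14,0.21,0,0,0,-0.1,1],[0.14,0.21,0,0,0,-0.1,1],[0.14,0.21,0,0,0,-0.1,1]]]'
```

```text
time: 0.72
ee_pos: [272.9, -323.8, 224.3]
orientation: [[-0.0, 0.009, -1.0], [0.0, -1.0, -0.009], [-1.0, -0.0, 0.0]]
ft_force: [0.5, -1.0, 0.7]
finger_gap: 94.0
time: 1.35
ee_pos: [413.0, -113.7, 224.4]
orientation: [[-0.0, -0.245, -0.97], [-0.0, -0.97, 0.245], [-1.0, 0.0, 0.0]]
ft_force: [-0.7, -0.8, -0.1]
finger_gap: 94.3
```

```bash
python3 -m inch '[[[0.14,0.21,0,0,0,0,1],[0.14,0.21,0,0,0,0,1],[0.14,0.21,0,0,0,0,1],[0.14,0.21,0,0,0,0,1],[0.14,0.22,0,0,0,0,1]]]'
python3 - <<'E'
from h import *
print(status.read_state()['ee_pos'])
c=viewer.calibration('wrist'); R=cv2.Rodrigues(np.array(c['rvec'],float))[0]; print(-R.T@np.array(c['tvec']).ravel(),R)
import pickle; pickle.dump(c,open('pics/w0.pkl','wb'))
grab('wrist','w0')
E
```

```text
time: 1.98
ee_pos: [553.0, 98.2, 224.2]
orientation: [[-0.0, -0.243, -0.97], [-0.0, -0.97, 0.243], [-1.0, 0.0, 0.0]]
ft_force: [-0.1, -0.5, 0.2]
finger_gap: 93.9
[553.01882105  98.18301355 224.17243849]
[627.47584937  79.83735206 384.62635321] [[-2.42438991e-01 -9.70166364e-01  7.49408056e-04]
 [-9.36379851e-01  2.34197876e-01  2.61427102e-01]
 [-2.53803291e-01  6.26783923e-02 -9.65222932e-01]]
```

View pics/w0.png

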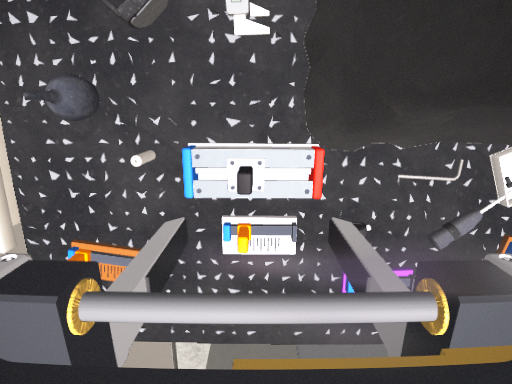

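The wrist view shows the slide level at about (253,172), handle (245,180), and gauge (260,236) with the tab at (243,238).

```bash
python3 - <<'E'
from h import *
p=np.load('pics/w0.npz')['p'][135:265,170:335]
cv2.imwrite('pics/w0z.png',cv2.resize(p[:,:,::-1],None,fx=4.5,fy=4.5,interpolation=cv2.INTER_CUBIC))
E
```

```text
(no output)
```

View pics/w0z.png

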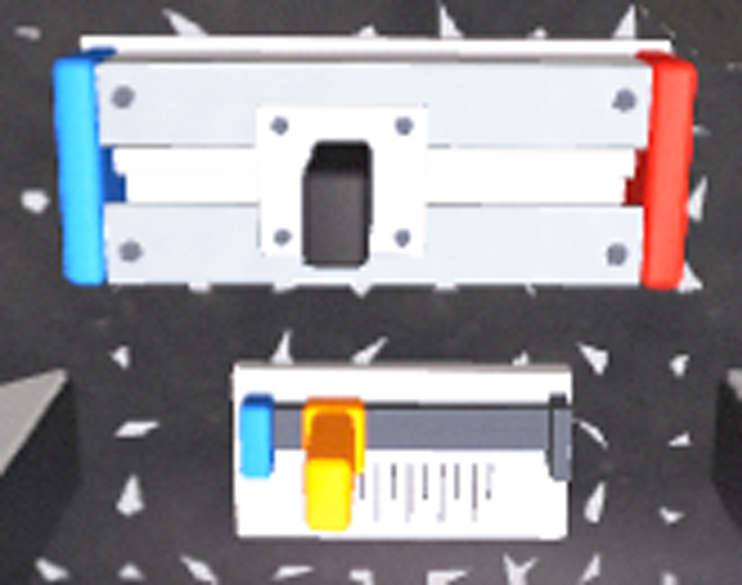

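```bash
python3 - <<'E'
from h import *
import pickle; c=pickle.load(open('pics/w0.pkl','rb'))
z=lambda x,y:(170+(x+.5)/4.5-.5,135+(y+.5)/4.5-.5)
a=np.radians(-14.04)
ux=np.array([np.cos(a),np.sin(a)]);uy=np.array([-np.sin(a),np.cos(a)])
def P(q,h):
    r=ray('wrist',[z(*q)],h,c)[0]; return r.round(1), (r[:2]@ux).round(1),(r[:2]@uy).round(1)
for n,q,h in [('handle',(336,222),92),('tab',(328,495),64),('blue',(80,168),42),('red',(668,170),42),('bl',(104,284),42),('rl',(642,284),42),('zero stop',(257,437),25),('firstline vis',(361,485),10),('lastlong',(473,490),10),('lastline',(489,485),10),('gl',(238,536),10),('gr',(567,538),10)]: print(n,*P(q,h))
print('tcp',np.array([553,98.2])@ux,np.array([553,98.2])@uy)
E
```

```text
handle [560.8 110.5  92. ] 517.3 243.2
tab [482.2 134.6  64. ] 435.2 247.6
blue [580.5 178.3  42. ] 519.9 313.8
red [541.8  26.   42. ] 519.3 156.7
bl [548.  181.7  42. ] 487.5 309.2
rl [512.3  39.   42. ] 487.5 162.1
zero stop [487.8 156.9  25. ] 435.2 270.5
firstline vis [458.6 133.   10. ] 412.6 240.2
lastlong [448.4  99.4  10. ] 410.9 205.3
lastline [448.9  94.2  10. ] 412.6 200.3
gl [450.9 175.1  10. ] 395.0 279.2
gr [425.   74.4  10. ] 394.2 175.2
tcp 512.6567633949195 229.42380640518869
```

```bash
python3 -m inch '[[[0.02,0.03,-0.15,0,0,0,1],[0.02,0.03,-0.2,0,0,0,1],[0,0,-0.2,0,0,0,1],[0,0,-0.2,0,0,0,1],[0,0,0,0,0,0,1]]]'
python3 -m inch '[[[0,0,0,0,0,0,-1],[0,0,0,0,0,0,-1],[0,0,0,0,0,0,-1],[0,0,0,0,0,0,-1],[0,0,0,0,0,0,-1]]]'
```

```text
time: 2.65
ee_pos: [558.8, 108.4, 71.9]
orientation: [[-0.006, -0.243, -0.97], [-0.001, -0.97, 0.243], [-1.0, 0.002, 0.005]]
ft_force: [0.5, 0.9, 0.9]
finger_gap: 94.3
time: 3.28
ee_pos: [560.4, 108.7, 74.6]
orientation: [[0.0, -0.243, -0.97], [0.0, -0.97, 0.243], [-1.0, -0.0, -0.0]]
ft_force: [0.3, 0.8, 1.0]
finger_gap: 47.4
```

```bash
python3 -m inch '[[[0,0,0,0,0,0,-1],[0,0,0,0,0,0,-1],[0,0,0,0,0,0,-1],[0,0,0,0,0,0,-1],[0,0,0,0,0,0,-1]]]'
python3 - <<'E'
from h import *
grab('wrist','w1');s=status.read_state();print(s['time'],s['ee_pos'],s['ft_force'],s['finger_gap'])
E
```

```text
time: 3.9
ee_pos: [560.4, 108.7, 74.4]
orientation: [[-0.0, -0.243, -0.97], [0.0, -0.97, 0.243], [-1.0, -0.0, 0.0]]
ft_force: [-0.0, 0.4, -0.1]
finger_gap: 15.9
3.95 [560.35818479 108.71929266  74.42580764] [-0.1381856   0.23741456 -0.15633606] 15.765242142071276
```

View pics/w1.png

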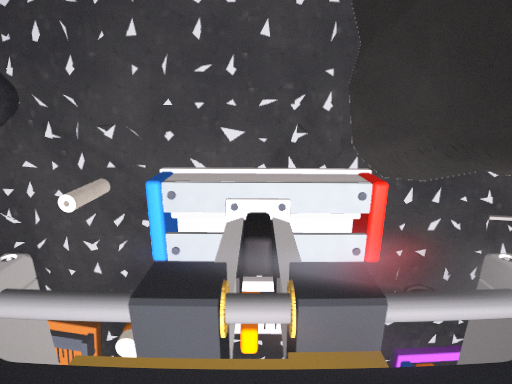

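The wrist view shows the fingers closed on the handle at about (258,235), gap 16 mm. Now I move gently towards red.

```bash
python3 -m inch '[[[-0.0012,-0.0049,0,0,0,0,-1],[-0.0012,-0.0049,0,0,0,0,-1],[-0.0012,-0.0049,0,0,0,0,-1],[0,0,0,0,0,0,-1],[0,0,0,0,0,0,-1]]]'
python3 -m inch '[[[-0.0012,-0.0049,0,0,0,0,-1],[-0.0012,-0.0049,0,0,0,0,-1],[-0.0012,-0.0049,0,0,0,0,-1],[0,0,0,0,0,0,-1],[0,0,0,0,0,0,-1]]]'
```

```text
time: 4.58
ee_pos: [559.6, 105.6, 74.4]
orientation: [[-0.0, -0.243, -0.97], [-0.0, -0.97, 0.243], [-1.0, 0.0, 0.0]]
ft_force: [-0.8, 0.3, 0.5]
finger_gap: 15.8
time: 5.2
ee_pos: [558.9, 102.7, 74.4]
orientation: [[-0.0, -0.243, -0.97], [-0.0, -0.97, 0.243], [-1.0, 0.0, 0.0]]
ft_force: [-2.1, 0.6, -0.7]
finger_gap: 15.7
```

```bash
python3 -m inch '[[[-0.0012,-0.0049,0,0,0,0,-1],[-0.0012,-0.0049,0,0,0,0,-1],[-0.0012,-0.0049,0,0,0,0,-1],[0,0,0,0,0,0,-1],[0,0,0,0,0,0,-1]]]'
```

```text
time: 5.82
ee_pos: [558.1, 99.8, 74.4]
orientation: [[-0.0, -0.243, -0.97], [-0.0, -0.97, 0.243], [-1.0, 0.0, 0.0]]
ft_force: [-2.9, -0.5, 0.5]
finger_gap: 15.4
```

```bash
python3 - <<'E'
from h import *
for i in range(3): print(status.read_state()['ft_force'])
E
```

```text
[-2.93547527 -0.5012481   0.46772843]
[-2.93547527 -0.5012481   0.46772843]
[-2.93547527 -0.5012481   0.46772843]
```

```bash
python3 -m inch '[[[-0.0014,-0.0049,0,0,0,0,-1],[-0.0014,-0.0049,0,0,0,0,-1],[-0.0014,-0.0049,0,0,0,0,-1],[0,0,0,0,0,0,-1],[0,0,0,0,0,0,-1]]]'
```

```text
time: 6.45
ee_pos: [557.3, 96.8, 74.4]
orientation: [[-0.0, -0.243, -0.97], [-0.0, -0.97, 0.243], [-1.0, 0.0, 0.0]]
ft_force: [-2.6, 0.7, -0.7]
finger_gap: 15.7
```

```bash
python3 -m inch '[[[-0.0014,-0.0049,0,0,0,0,-1],[-0.0014,-0.0049,0,0,0,0,-1],[-0.0014,-0.0049,0,0,0,0,-1],[0,0,0,0,0,0,-1],[0,0,0,0,0,0,-1]]]'
```

```text
time: 7.08
ee_pos: [556.5, 93.9, 74.4]
orientation: [[0.0, -0.243, -0.97], [-0.0, -0.97, 0.243], [-1.0, 0.0, -0.0]]
ft_force: [-0.4, -0.8, -1.7]
finger_gap: 15.9
```

```bash
python3 -m inch '[[[-0.0013,-0.0049,0,0,0,0,-1],[-0.0013,-0.0049,0,0,0,0,-1],[-0.0013,-0.0049,0,0,0,0,-1],[0,0,0,0,0,0,-1],[0,0,0,0,0,0,-1]]]'
```

```text
time: 7.7
ee_pos: [555.8, 90.9, 74.4]
orientation: [[0.0, -0.243, -0.97], [-0.0, -0.97, 0.243], [-1.0, 0.0, -0.0]]
ft_force: [0.3, -1.1, -2.8]
finger_gap: 15.8
```

```bash
python3 -m inch '[[[-0.0012,-0.0049,0,0,0,0,-1],[-0.0012,-0.0049,0,0,0,0,-1],[-0.0012,-0.0049,0,0,0,0,-1],[0,0,0,0,0,0,-1],[0,0,0,0,0,0,-1]]]'
```

```text
time: 8.32
ee_pos: [555.0, 87.9, 74.5]
orientation: [[-0.0, -0.243, -0.97], [-0.0, -0.97, 0.243], [-1.0, 0.0, 0.0]]
ft_force: [0.9, -2.2, -3.8]
finger_gap: 15.7
```

```bash
python3 -m inch '[[[-0.0012,-0.0049,0,0,0,0,-1],[-0.0012,-0.0049,0,0,0,0,-1],[-0.0012,-0.0049,0,0,0,0,-1],[0,0,0,0,0,0,-1],[0,0,0,0,0,0,-1]]]'
```

```text
time: 8.95
ee_pos: [554.3, 85.3, 74.5]
orientation: [[0.0, -0.243, -0.97], [0.0, -0.97, 0.243], [-1.0, -0.0, -0.0]]
ft_force: [1.7, 3.0, -3.9]
finger_gap: 15.5
```

```bash
python3 - <<'E'
from h import *
uy=np.array([.2426,.970])
for i in range(4):
    viewer.read_camera('wrist') if i else grab('wrist','wr')
    s=status.read_state();print(s['time'],s['ee_pos'],s['ee_pos'][:2]@uy,s['ft_force'],s['ft_force'][:2]@uy)
E
```

```text
9.0 [554.3067256   85.25405648  74.44536386] 217.17124641908867 [ 0.66707002  3.07108839 -4.78596634] 3.1407869204257035
9.05 [554.29649819  85.22167103  74.44186111] 217.13735136068698 [ 1.52321085  2.20571556 -4.1804178 ] 2.5090750473387566
9.1 [554.29428379  85.25468546  74.44318399] 217.16883814283025 [ 1.85586106  2.61403428 -3.8723295 ] 2.9858451485303354
9.15 [554.32280168  85.2524609   74.44791569] 217.1735987628744 [ 1.95819896  2.8210527  -2.63432909] 3.211480190178228
```

```bash
python3 -m inch '[[[-0.0005,-0.0020,0,0,0,0,-1],[-0.0005,-0.0020,0,0,0,0,-1],[0,0,0,0,0,0,-1],[0,0,0,0,0,0,-1],[0,0,0,0,0,0,-1]]]'
python3 - <<'E'
from h import *
uy=np.array([.2426,.970])
for i in range(4):
    viewer.read_camera('wrist') if i else grab('wrist','wr2')
    s=status.read_state();print(s['time'],s['ee_pos'],s['ee_pos'][:2]@uy,s['ft_force'],s['ft_force'][:2]@uy)
E
```

```text
time: 9.78
ee_pos: [554.1, 84.6, 74.4]
orientation: [[0.0, -0.243, -0.97], [0.0, -0.97, 0.243], [-1.0, -0.0, -0.0]]
ft_force: [1.8, 4.3, -5.5]
finger_gap: 15.8
9.825 [554.13861917  84.50860488  74.45074616] 216.40737574632536 [ 1.96571599  4.12720674 -5.6471219 ] 4.480273238219007
9.875 [554.12372157  84.56256183  74.45171554] 216.4560998251774 [ 2.79248096  5.28765704 -5.4154578 ] 5.806483208591372
9.925 [554.13103174  84.54662906  74.45306339] 216.44241848885045 [ 2.35110575  5.27830786 -5.57730105] 5.690336883610799
9.975 [554.14145293  84.54387497  74.45011148] 216.44227519686774 [ 2.44230598  4.32865832 -4.49490477] 4.7913019989612105
```

```bash
python3 -m inch '[[[0.0055,0.0218,0,0,0,0,-1],[0.0055,0.0218,0,0,0,0,-1],[0.0055,0.0218,0,0,0,0,-1],[0.0055,0.0218,0,0,0,0,-1],[0.0055,0.0218,0,0,0,0,-1]]]'
python3 -m inch '[[[0.0012,0.0049,0,0,0,0,-1],[0.0012,0.0049,0,0,0,0,-1],[0.0012,0.0049,0,0,0,0,-1],[0,0,0,0,0,0,-1],[0,0,0,0,0,0,-1]]]'
```

```text
time: 10.6
ee_pos: [559.7, 106.4, 74.4]
orientation: [[0.0, -0.243, -0.97], [-0.0, -0.97, 0.243], [-1.0, 0.0, -0.0]]
ft_force: [1.5, -0.8, -4.2]
finger_gap: 15.7
time: 11.22
ee_pos: [560.4, 109.1, 74.5]
orientation: [[0.0, -0.243, -0.97], [0.0, -0.97, 0.243], [-1.0, -0.0, -0.0]]
ft_force: [3.4, 0.4, -4.8]
finger_gap: 15.9
```

```bash
python3 -m inch '[[[0.0012,0.0049,0,0,0,0,-1],[0.0012,0.0049,0,0,0,0,-1],[0.0012,0.0049,0,0,0,0,-1],[0,0,0,0,0,0,-1],[0,0,0,0,0,0,-1]]]'
```

```text
time: 11.85
ee_pos: [561.1, 112.1, 74.5]
orientation: [[0.0, -0.243, -0.97], [0.0, -0.97, 0.243], [-1.0, -0.0, -0.0]]
ft_force: [4.7, 0.1, -5.0]
finger_gap: 16.1
```

```bash
python3 -m inch '[[[0.0017,0.0049,0,0,0,0,-1],[0.0017,0.0049,0,0,0,0,-1],[0.0017,0.0049,0,0,0,0,-1],[0,0,0,0,0,0,-1],[0,0,0,0,0,0,-1]]]'
```

```text
time: 12.48
ee_pos: [562.0, 115.1, 74.4]
orientation: [[-0.0, -0.243, -0.97], [0.0, -0.97, 0.243], [-1.0, -0.0, 0.0]]
ft_force: [1.8, 1.3, -4.0]
finger_gap: 16.1
```

```bash
python3 -m inch '[[[0.0014,0.0049,0,0,0,0,-1],[0.0014,0.0049,0,0,0,0,-1],[0.0014,0.0049,0,0,0,0,-1],[0,0,0,0,0,0,-1],[0,0,0,0,0,0,-1]]]'
```

```text
time: 13.1
ee_pos: [562.8, 118.1, 74.4]
orientation: [[-0.0, -0.243, -0.97], [0.0, -0.97, 0.243], [-1.0, -0.0, 0.0]]
ft_force: [-1.4, 0.7, -1.3]
finger_gap: 15.7
```

```bash
python3 -m inch '[[[0.0013,0.0049,0,0,0,0,-1],[0.0013,0.0049,0,0,0,0,-1],[0.0013,0.0049,0,0,0,0,-1],[0,0,0,0,0,0,-1],[0,0,0,0,0,0,-1]]]'
```

```text
time: 13.72
ee_pos: [563.6, 121.0, 74.4]
orientation: [[-0.0, -0.243, -0.97], [0.0, -0.97, 0.243], [-1.0, -0.0, 0.0]]
ft_force: [-3.8, 2.6, -0.2]
finger_gap: 15.6
```

```bash
python3 -m inch '[[[0.0009,0.0049,0,0,0,0,-1],[0.0009,0.0049,0,0,0,0,-1],[0.0009,0.0049,0,0,0,0,-1],[0,0,0,0,0,0,-1],[0,0,0,0,0,0,-1]]]'
```

```text
time: 14.35
ee_pos: [564.2, 123.3, 74.4]
orientation: [[-0.0, -0.243, -0.97], [-0.001, -0.97, 0.243], [-1.0, 0.001, 0.0]]
ft_force: [-4.5, -3.9, 1.2]
finger_gap: 16.1
```

```bash
python3 - <<'E'
from h import *
uy=np.array([.2426,.970])
for i in range(4):
    viewer.read_camera('wrist') if i else grab('wrist','wb')
    s=status.read_state();print(s['time'],s['ee_pos'],s['ee_pos'][:2]@uy,s['ft_force'],s['ft_force'][:2]@uy)
E
```

```text
14.4 [564.15530847 123.33842048  74.42076768] 256.5023456971309 [-4.82193987 -3.48786046  0.90130111] -4.553027258692665
14.45 [564.16818325 123.31982141  74.41598988] 256.48742802094034 [-4.90005878 -4.47097908  0.30981059] -5.52560397168145
14.5 [564.18954806 123.34573262  74.4520135 ] 256.51774500443787 [-4.85006908 -3.6396029   0.89957036] -4.707041573927463
14.55 [564.17189686 123.33380695  74.42209805] 256.5018949225418 [-5.12045408 -3.83484821  0.33306139] -4.962024924744403
```

View pics/wb.png

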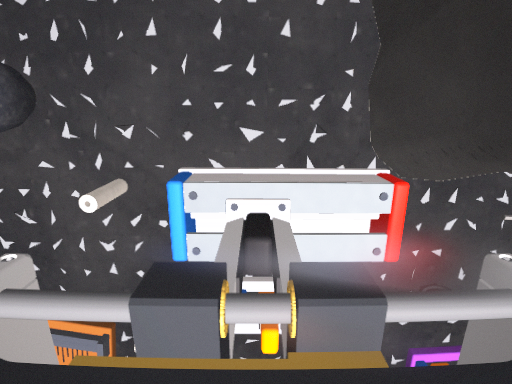

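View pics/wr2.png

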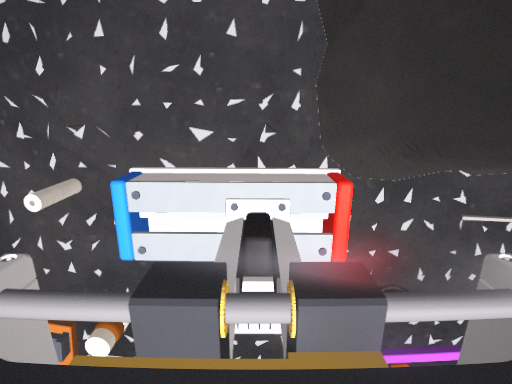

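```bash
python3 -m inch '[[[-0.0012,-0.0049,0,0,0,0,-1],[-0.0012,-0.0049,0,0,0,0,-1],[-0.0024,-0.0097,0,0,0,0,-1],[-0.0024,-0.0097,0,0,0,0,-1],[0,0,0,0,0,0,-1]]]'
python3 - <<'E'
from h import *
uy=np.array([.2426,.970])
for i in range(4):
    viewer.read_camera('wrist')
    s=status.read_state();print(s['time'],s['ee_pos'][:2]@uy,s['ft_force'],s['ft_force'][:2]@uy)
E
```

```text
time: 15.18
ee_pos: [562.8, 117.8, 74.4]
orientation: [[-0.0, -0.243, -0.97], [-0.0, -0.97, 0.243], [-1.0, 0.0, 0.0]]
ft_force: [-2.9, -1.0, -1.1]
finger_gap: 16.1
15.225 250.83322317092168 [-3.48447481  0.29663762 -0.81990198] -0.5575950962937536
15.275 250.87978049071606 [-4.13073667  0.03344169 -0.23900372] -0.969678281398535
15.325 250.9062551041481 [-3.27473743  0.27178382 -1.32011005] -0.5308209996223974
15.375 250.91830791164722 [-2.53112847 -0.12654831 -1.9061218 ] -0.7368036250697401
```

```bash
python3 - <<'E'
from h import *
d=np.load('pics/w0.npz')['d'];import pickle;c=pickle.load(open('pics/w0.pkl','rb'))
R=cv2.Rodrigues(np.array(c['rvec'],float))[0];o=-R.T@np.array(c['tvec']).ravel()
for q in [(257,437),(257,405),(328,495),(336,222)]:
    u,v=170+q[0]/4.5,135+q[1]/4.5
    D=d[int(round(v)),int(round(u))]; print(q,D,o+ (np.array([(u-c['cx'])/c['fx'],(v-c['cy'])/c['fy'],1])*D)@R)
E
python3 -m inch '[[[0,0,0,0,0,0,0],[0,0,0,0,0,0,0],[0,0,0,0,0,0,0],[0,0,0,0,0,0,0],[0,0,0.1,0,0,0,0]]]'
python3 -m inch '[[[0,0,0.25,0,0,0,0],[-0.1,0.02,0,0,0,0,0],[-0.15,0.03,0,0,0,0,0],[-0.15,0.03,0,0,0,0,0],[0,0,0,0,0,0,0]]]'
```

```text
(257, 437) 387.21173 [487.34505934 156.3672369   25.28003683]
(257, 405) 387.9027 [495.9720705  154.28356017  22.1604007 ]
(328, 495) 349.2837 [481.99146228 134.11953365  64.53765139]
(336, 222) 302.12012 [560.17330793 110.24632811  91.29253826]
time: 16.0
ee_pos: [562.1, 117.8, 93.5]
orientation: [[-0.002, -0.243, -0.97], [-0.0, -0.97, 0.243], [-1.0, 0.001, 0.002]]
ft_force: [0.4, -0.3, 0.7]
finger_gap: 47.2
time: 16.62
ee_pos: [481.8, 134.3, 144.8]
orientation: [[0.0, -0.242, -0.97], [0.0, -0.97, 0.242], [-1.0, -0.0, -0.0]]
ft_force: [0.7, -0.4, 0.7]
finger_gap: 46.9
```

```bash
python3 -m inch '[[[0,0,-0.16,0,0,0,0],[0,0,-0.2,0,0,0,0],[0,0,-0.1,0,0,0,0],[0,0,0,0,0,0,-1],[0,0,0,0,0,0,-1]]]'
python3 -m inch '[[[0,0,0,0,0,0,-1],[0,0,0,0,0,0,-1],[0,0,0,0,0,0,-1],[0,0,0,0,0,0,-1],[0,0,0,0,0,0,-1]]]'
python3 - <<'E'
from h import *
import pickle; c=viewer.calibration('wrist'); pickle.dump(c,open('pics/w2.pkl','wb'))
grab('wrist','w2');s=status.read_state();print(s['time'],s['ee_pos'],s['ft_force'],s['finger_gap'])
E
```

```text
time: 17.25
ee_pos: [483.6, 134.0, 53.3]
orientation: [[0.001, -0.243, -0.97], [0.0, -0.97, 0.243], [-1.0, -0.001, -0.001]]
ft_force: [-0.2, 0.8, 0.4]
finger_gap: 30.8
time: 17.88
ee_pos: [483.3, 134.0, 53.2]
orientation: [[0.001, -0.243, -0.97], [0.0, -0.97, 0.243], [-1.0, -0.001, -0.001]]
ft_force: [-1.1, 0.5, 6.9]
finger_gap: 12.7
17.925 [483.25814965 134.03370491  53.18001667] [-0.72683031 -0.03160548  6.48624064] 12.884275139266512
```

View pics/w2.png

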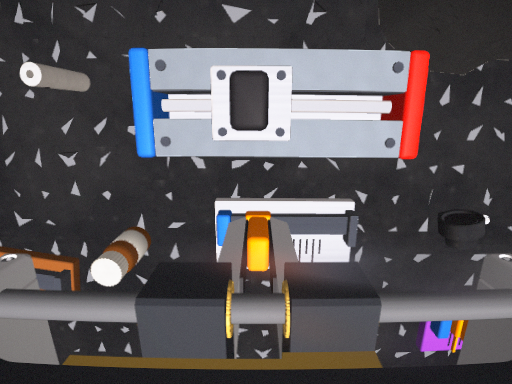

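```bash
python3 -m inch '[[[0,0,0.002,0,0,0,-1],[-0.009,-0.035,0,0,0,0,-1],[-0.009,-0.035,0,0,0,0,-1],[-0.009,-0.035,0,0,0,0,-1],[-0.009,-0.035,0,0,0,0,-1]]]'
python3 -m inch '[[[0,0,0,0,0,0,-1],[0,0,0,0,0,0,-1],[0,0,0,0,0,0,-1],[0,0,0,0,0,0,0],[0,0,0,0,0,0,0]]]'
python3 -m inch '[[[0,0,0,0,0,0,0],[0,0,0,0,0,0,0],[0,0,0,0,0,0,0],[0,0,0.1,0,0,0,0],[0,0,0.25,0,0,0,0]]]'
python3 -m inch '[[[-0.1,0,0.25,0,0,0,0],[-0.2,0,0.2,0,0,0,0],[-0.2,0,0.2,0,0,0,0],[0,0,0,0,0,0,0],[0,0,0,0,0,0,0]]]'
```

```text
time: 18.55
ee_pos: [475.8, 105.3, 53.2]
orientation: [[0.001, -0.243, -0.97], [0.0, -0.97, 0.243], [-1.0, -0.0, -0.001]]
ft_force: [2.9, 0.5, 5.1]
finger_gap: 13.0
time: 19.18
ee_pos: [475.0, 105.7, 52.5]
orientation: [[-0.001, -0.243, -0.97], [-0.0, -0.97, 0.243], [-1.0, 0.001, 0.001]]
ft_force: [-0.7, -0.1, -1.1]
finger_gap: 29.3
time: 19.8
ee_pos: [474.5, 105.8, 122.1]
orientation: [[-0.004, -0.243, -0.97], [-0.001, -0.97, 0.243], [-1.0, 0.002, 0.004]]
ft_force: [-0.3, 0.9, 0.3]
finger_gap: 47.2
time: 20.42
ee_pos: [375.7, 105.9, 252.4]
orientation: [[-0.0, -0.243, -0.97], [-0.0, -0.97, 0.243], [-1.0, 0.0, 0.0]]
ft_force: [0.3, -0.1, 0.3]
finger_gap: 47.0
```

```bash
python3 - <<'E'
from h import *
import pickle; c=viewer.calibration('wrist'); pickle.dump(c,open('pics/w3.pkl','wb'))
p,_=grab('wrist','w3');grab('scene','scene3');grab('top','top3')
E
```

```text
(no output)
```

View pics/w3.png

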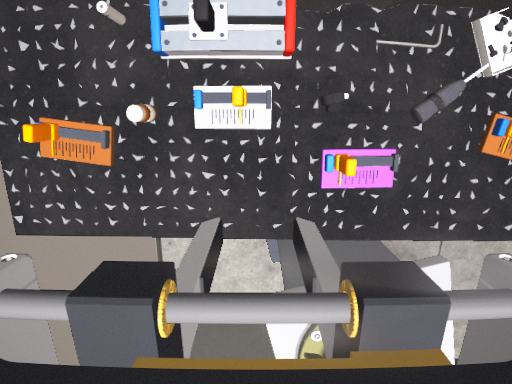

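```bash
python3 - <<'E'
from h import *
p=np.load('pics/w3.npz')['p'][78:138,185:280]
cv2.imwrite('pics/w3z.png',cv2.resize(p[:,:,::-1],None,fx=8,fy=8,interpolation=cv2.INTER_CUBIC))
E
```

```text
(no output)
```

View pics/w3z.png

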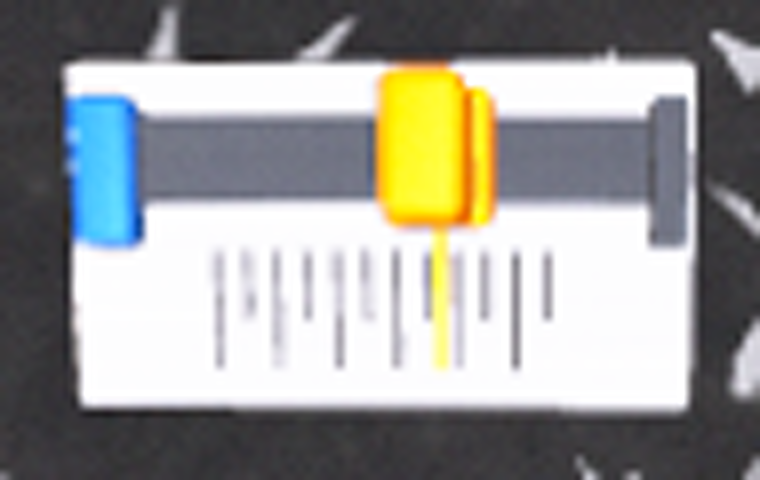

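The close-up shows the yellow index line at x=441, between the 35 line (429) and the 40 line (460). That reads 37 mm, which matches. The bystanders look undisturbed and the arm is clear.

```bash
python3 - <<'E'
from workcell import close_job
print(close_job())
E
```

```text
the job is handed in; nothing more can be done
None
```

I measured a free play of about 37 mm, set the orange pointer to 37 mm, let go, and handed the job in at about 20.6 s; no verdict was reported.

- **Measurement:** I pressed the red end to about 5.2 N and the blue end to about 5.0 N, as read at the wrist. The travel between those two presses was 40.1 mm. Subtracting the roughly 2.9 mm of spring travel at 3 N per mm, with drag allowed for, leaves about 37 mm. The handle did not slip in the fingers, and the shift of the slide between the two wrist pictures (about 39.5 mm) agreed.
- **Pointer:** The last wrist picture shows the index line at 37 mm on the graduations. The gripper was open and well clear at about 250 mm height. I only looked at the vial, lens mount and post in that picture and did not measure them. They appear where they were, and the arm never came near them.
- **What disagreed:** While holding the handle, the force reading wandered by about 2 N along the slide (−1.9 N just before red contact, +1.6 N just before blue). If those were the true baseline, the free play would be about 35.5 mm. The reading returned to near zero after release, so I kept 37 mm; the difference is inside the 5 mm tolerance.

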